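# Tip the slider-cap tray so the caps gather for the scoop

## Task

Tip the white tray that holds the three black slider caps: raise its steel bar, at the end near the robot, until the tray slopes at about 30 degrees and all the caps have slid down together to the low end, ready to be scooped up. Let go and leave the tray standing at that slope with the caps in it. Leave the blue tray of grey knobs flat.

Things in the scene. Friction and masses are not known exactly. Their poses are not given: they have to be found in the camera images.
- white_tray_bar (a point): Middle of the WHITE tray's round steel lifting bar: 10 mm thick, 88 mm long, 60 mm above the table while the tray is flat, 35 mm free gap to the tray wall, nothing under it. Axes turn with the tray: y along the bar, x towards the tray and its hinge, z up out of the tray. Tray inside in these axes, mm: x 44 to 236, y -50 to 50, floor z -36, rim z -4; walls 4 thick.
- white_tray (a joint): Slope of the white tray (200 x 108 mm, about 0.35 kg) on its fixed stand, rad: 0 flat (start), grows as the bar is lifted, stop at 0.95. The hinge axis is at the far end, parallel to the bar, 240 mm along x and 40 mm below the bar (20 mm above the table). Stiff (about 1.1 N m): stays where it is left; lifting takes about 7 N at the bar.
- fader0_mid (a point): Black hard-plastic slider cap, 26 x 18 x 16 mm, about 15 g, one of three loose in the white tray; the point is its centre. It slides on the tray floor once the slope passes about 17 degrees at most.
- fader1_mid (a point): Black hard-plastic slider cap, 26 x 18 x 16 mm, about 15 g, one of three loose in the white tray; the point is its centre. It slides on the tray floor once the slope passes about 17 degrees at most.
- fader2_mid (a point): Black hard-plastic slider cap, 26 x 18 x 16 mm, about 15 g, one of three loose in the white tray; the point is its centre. It slides on the tray floor once the slope passes about 17 degrees at most.
- blue_tray_bar (a point): Middle of the lifting bar of the BLUE tray (same build, same axes), which holds three round grey knobs and must stay flat.
Mind the look-alikes: they are no part of the job. What is shaped like the part that bears fader1_mid but yellow is not meant. Leave any turquoise or yellow look-alike of the part that bears fader0_mid alone.

How it is judged:
By the outcome, as a careful person would: the job done as asked, in the order asked, and still so for the second after the job is handed in, with the robot touching nothing.
It also fails if it takes over 35 s, if anything falls off the work surface, if the arm or the gripper's body presses on something with over 40 N, if the wrist force passes 120 N, or if a joint passes its speed limit or range.

## Robot

A 7-joint arm with a two-finger parallel gripper is mounted at the origin on the work surface. World frame = base frame: x ahead of the robot, y to its left, z up, the work surface at z = 0. Lengths are in mm, angles in rad, forces in N, time in s.
With the tool pointing down it reaches from about 400 to 875 mm from the base axis. Payload 4.4 kg.
Tool frame: the origin (TCP) lies at the very end of the fingers, on their centre line; the grasp point (between the pads) lies 19 mm behind it; y points along the fingers, x is the direction in which the jaws open and shut, and the axes are right-handed (so a half turn about y gives the same grasp; the last joint's range is limited). The gripper opens to 85 mm and grips with 20 to 120 N. Pads are 22 mm wide; open, the fingers measure 114 mm over their backs; the gripper's body (76 mm by 85 mm) begins 54 mm behind the grasp point. The pads swing forward as they close: fully open they stand 13 mm farther back than shut.
Start: joints at [-1.315, 0.628, 0.038, 1.517, -0.027, 0.996, -0.02], TCP at [205.555, 616.656, 231.313] pointing down, gripper open.
Joint ranges: [-3.06, 3.06], [-0.37, 2.12], [-1.25, 1.32], [0.18, 2.47], [-1.1, 4.24], [0.23, 1.98], [-2.94, 2.94]. Speed limits (rad/s): [2.57, 2.57, 3.14, 3.14, 3.14, 3.14, 3.14].

## Interface

Orientations are given as [roll, pitch, yaw] about the fixed x, y, z axes, in that order (R = Rz(yaw) Ry(pitch) Rx(roll)).
In Python, from cell import readout, eyes, finish_job gives the robot as it stands. The module is installed in compiled form; this text tells all that it offers.
- The arm moves only by the tool apply_moves, never from a script. Its argument "commands" is a list that holds one entry, the list of rows, each a list of 6 numbers: the shift along the tool's x, y, z in units of 0.04 m (1.0 is 0.04 m), then the turn, a rotation vector about the tool's x, y, z in units of 5 degrees (1.0 is 5 degrees). A call has 1 to 8 rows; each row shifts and turns the pose as measured when the row begins, along the tool's axes as they then stand; what a row does not reach is not made up. A row lasts 1/12 s, in which the tool goes at most 41.7 mm and 7.16 degrees, less where a joint would pass 70% of its speed; a pose out of reach is approached as far as the arm can. A call with a number of a shift or a turn outside -1 to 1 is refused whole. A call with a gripper value outside its range is refused whole. "claw" is the finger opening in mm, from 0 to 85.4, set as the call begins (left out, the last holds). The fingers move at their own pace and stop on an object; the grip force is fixed at half the most. Time passes only in rows, so rows that do not move let the fingers close. It gives the time, the measured TCP pose, the force and the opening at its end, in the units of the state.
- readout.read_state(): the state, without advancing time (a new reading comes with each control period).
- eyes.get_image(name): name is "scene" or "top"; returns a dict with "image" (480x640x3 uint8, red, green, blue), "mtx" (3x3 intrinsics, pixels), "rvec" (rotation vector, rad) and "tvec" (3), from world to camera coordinates, as OpenCV has them. Camera axes: x right, y down, z forward; pixel columns grow to the right and rows downward; lengths in mm; the calibration is good to about 2 mm. A picture is of the moment at which its call begins. There is no depth.
- finish_job(): hands the job in, once; it reports no verdict.
The state is a dict: "clock": time; "qpos": joint angles; "qd": joint speeds; "tau": joint torques, N m; "eef_pos": TCP position; "tool_rot": TCP orientation; "force": force on the tool from outside, world axes, zero at the start; "torque": the same for the moment, N m; "width": finger opening in mm.
Only numpy, scipy, OpenCV 4.12 (cv2) and the standard library are available. Lean on these libraries where they do the work, as an engineer would, in place of code of your own. Each camera call takes 0.05 s, during which the arm holds its last target. There are 200 camera calls.

## Working session

There is one attempt and no reset: what is moved stays moved. The work goes in short steps, Python scripts to look and compute and a tool call to move; the robot and the scene stay as the last step left them, time stands still between calls to the robot, and variables do not carry over. Pictures are saved under pics/ and viewed, about 8 in all and at most 12, crops included, and the job is handed in when it is done.

Besides the shell and the picture viewer there is one more tool, called after ">>>" as a command line: name --argument value ..., lists and objects as JSON in quotes. apply_moves: Moves the arm, as the interface text tells. Shifts and turns lie within -1 to 1; 1 stands for 0.04 m of shift or 5 degrees of turn. Its arguments: {"type":"object","properties":{"commands":{"type":"array"},"claw":{"type":"number"}},"required":["commands"]}

```bash
mkdir -p pics
python3 - <<'E'
from cell import readout, eyes
import cv2,pickle
print(readout.read_state())
for n in("scene","top"):
    d=eyes.get_image(n);pickle.dump(d,open(f"{n}.pkl","wb"));cv2.imwrite(f"pics/{n}0.png",d["image"][:,:,::-1])
    print(n,d["mtx"].tolist(),d["rvec"],d["tvec"])
E
```

```text
{'clock': 0.0, 'qpos': array([-1.31478563,  0.62931449,  0.03849579,  1.51836121, -0.02700178,
        0.99626843, -0.01999535]), 'qd': array([-0.00035775, -0.00054995, -0.0009958 ,  0.00092227, -0.00104657,
        0.00136911, -0.00074678]), 'tau': array([-9.88958600e-04, -5.63393998e+01,  1.22565653e+00, -1.93448943e+01,
        1.09210052e-02,  1.03621051e-02, -2.40219953e-05]), 'eef_pos': array([205.39457292, 616.05537824, 230.41273087]), 'tool_rot': array([-1.57084868,  0.00183133,  1.24894587]), 'force': array([-0.9216143 ,  0.58529797, -0.4988193 ]), 'torque': array([-0.00121669,  0.01777854, -0.01756131]), 'width': 85.39233561496407}
scene [[544.5352489638083, 0.0, 315.04172438315516], [0.0, 544.5352489638083, 241.12498010123483], [0.0, 0.0, 1.0]] [ 1.39274508  2.04923743 -0.94888453] [ 229.66225818 -338.03351374 1345.41672776]
top [[553.5984292802212, 0.0, 315.47707305288804], [0.0, 553.5984292802212, 237.47421644144436], [0.0, 0.0, 1.0]] [ 2.18323669 -2.13239127  0.1622978 ] [-36.61887777 637.63377524 821.52236715]
```

View pics/top0.png

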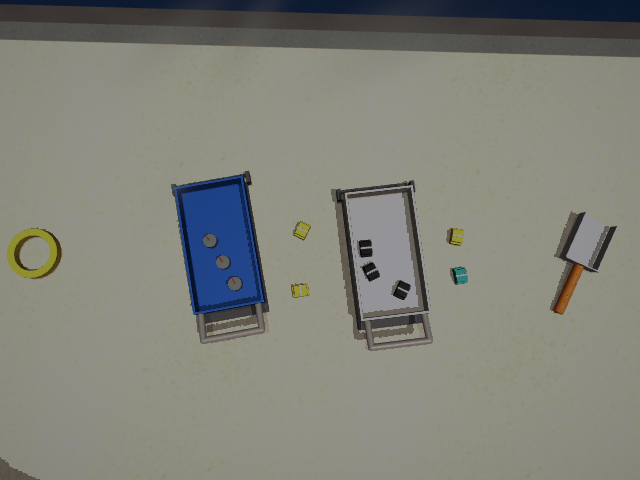

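View pics/scene0.png

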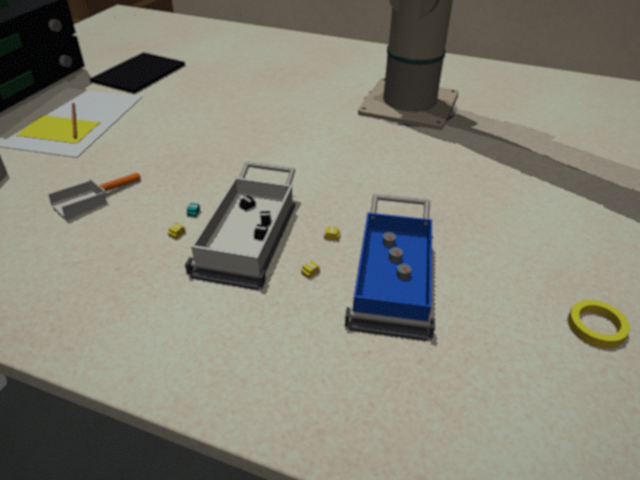

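Top view: the white tray holds three black caps (365,248), (371,271), (401,290), and its bar is at about (401,345). Lookalikes are the blue tray (bar at about (232,336)), yellow caps (302,230), (300,290), (457,236) and a turquoise cap (460,275). I choose the white tray's bar at (401,345).

```bash
cat > h.py <<'E'
import numpy as np,cv2,pickle
def ray(d,p,z):
    R=cv2.Rodrigues(d["rvec"])[0];c=-R.T@d["tvec"]
    u=cv2.undistortPoints(np.array([[p]],float),d["mtx"],None)[0,0]
    v=R.T@np.array([*u,1]);return c+v*(z-c[2])/v[2]
def proj(d,P):
    return cv2.projectPoints(np.array(P,float).reshape(-1,3),d["rvec"],d["tvec"],d["mtx"],None)[0][:,0]
E
python3 - <<'E'
from h import *
d=pickle.load(open("top.pkl","rb"))
for p,z in [((371,348),60),((431,342),60),((401,345),60),((339,192),20),((412,184),20),((401,290),32),((202,341),60),((263,334),60)]: print(p,ray(d,p,z).round(1))
im=d["image"][170:370,320:480,::-1]
cv2.imwrite("pics/crop1.png",cv2.resize(im,None,fx=3,fy=3,interpolation=cv2.INTER_CUBIC)[:600])
E
```

```text
(371, 348) [ 471.5 -108.1   60. ]
(431, 342) [ 482.2 -198.1   60. ]
(401, 345) [ 476.8 -153.    60. ]
(339, 192) [717.  -58.4  20. ]
(412, 184) [ 733.4 -177.4   20. ]
(401, 290) [ 560.1 -157.6   32. ]
(202, 341) [476.3 144.1  60. ]
(263, 334) [488.6  53.8  60. ]
```

View pics/crop1.png

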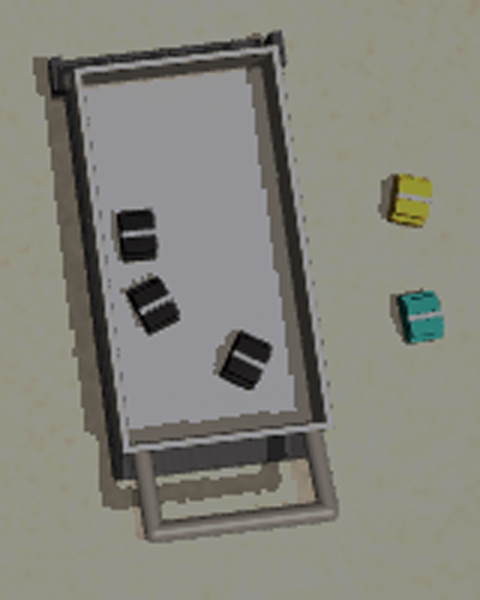

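```bash
cat > plan.py <<'E'
import sys,numpy as np
from scipy.spatial.transform import Rotation as Ro
from cell import readout
# usage: plan.py x y z yaw n [pitchturn deg]
x,y,z,yaw,n=map(float,sys.argv[1:6]);n=int(n);tilt=float(sys.argv[6]) if len(sys.argv)>6 else 0
s=readout.read_state();p=s["eef_pos"];R=Ro.from_euler("xyz",s["tool_rot"])
T=Ro.from_euler("xyz",[-np.pi/2,0,yaw])*Ro.from_euler("z",tilt,degrees=True)
print(round(s["clock"],2),p.round(1),s["tool_rot"].round(3),s["force"].round(1),round(s["width"],1))
rv=(R.inv()*T).as_rotvec();d=(np.array([x,y,z])-p)/n
for i in range(n):
    Ri=R*Ro.from_rotvec(rv*i/n)
    print([round(float(v),2) for v in [*(Ri.inv().apply(d)/40),*(np.degrees(rv)/n/5)]])
E
python3 plan.py 470 250 225 0.6 13
```

```text
0.1 [205.4 616.1 230.5] [-1.571  0.002  1.249] [ 0.   0.5 -0.5] 85.4
[-0.51, 0.01, -0.71, 0.0, 0.57, -0.0]
[-0.47, 0.01, -0.73, 0.0, 0.57, -0.0]
[-0.43, 0.01, -0.75, 0.0, 0.57, -0.0]
[-0.4, 0.01, -0.77, 0.0, 0.57, -0.0]
[-0.36, 0.01, -0.79, 0.0, 0.57, -0.0]
[-0.32, 0.01, -0.81, 0.0, 0.57, -0.0]
[-0.28, 0.01, -0.82, 0.0, 0.57, -0.0]
[-0.23, 0.01, -0.84, 0.0, 0.57, -0.0]
[-0.19, 0.01, -0.85, 0.0, 0.57, -0.0]
[-0.15, 0.01, -0.86, 0.0, 0.57, -0.0]
[-0.11, 0.01, -0.86, 0.0, 0.57, -0.0]
[-0.06, 0.01, -0.87, 0.0, 0.57, -0.0]
[-0.02, 0.01, -0.87, 0.0, 0.57, -0.0]
```

>>> apply_moves --commands '[[[-0.51,0,-0.71,0,0.57,0],[-0.47,0,-0.73,0,0.57,0],[-0.43,0,-0.75,0,0.57,0],[-0.4,0,-0.77,0,0.57,0],[-0.36,0,-0.79,0,0.57,0],[-0.32,0,-0.81,0,0.57,0],[-0.28,0,-0.82,0,0.57,0],[-0.23,0,-0.84,0,0.57,0]]]' --claw 28

```text
clock: 0.77
eef_pos: [363.4, 388.6, 224.9]
tool_rot: [-1.564, 0.007, 0.852]
force: [0.9, 0.2, -0.5]
width: 28.0
```

```bash
python3 plan.py 470 250 220 0.6 8
```

```text
0.77 [363.4 388.6 224.9] [-1.564  0.007  0.852] [ 0.9  0.2 -0.5] 28.0
[-0.11, 0.01, -0.54, -0.01, 0.36, -0.01]
[-0.09, 0.01, -0.54, -0.01, 0.36, -0.01]
[-0.07, 0.01, -0.54, -0.01, 0.36, -0.01]
[-0.06, 0.01, -0.54, -0.01, 0.36, -0.01]
[-0.04, 0.01, -0.55, -0.01, 0.36, -0.01]
[-0.02, 0.01, -0.55, -0.01, 0.36, -0.01]
[-0.0, 0.01, -0.55, -0.01, 0.36, -0.01]
[0.01, 0.02, -0.55, -0.01, 0.36, -0.01]
```

```bash
python3 plan.py 479 -153 180 0.13 16
```

```text
0.77 [363.4 388.6 224.9] [-1.564  0.007  0.852] [ 0.9  0.2 -0.5] 28.0
[-0.52, 0.07, -0.69, -0.0, 0.52, -0.01]
[-0.49, 0.07, -0.72, -0.0, 0.52, -0.01]
[-0.45, 0.07, -0.74, -0.0, 0.52, -0.01]
[-0.42, 0.07, -0.76, -0.0, 0.52, -0.01]
[-0.38, 0.07, -0.78, -0.0, 0.52, -0.01]
[-0.35, 0.07, -0.79, -0.0, 0.52, -0.01]
[-0.31, 0.07, -0.81, -0.0, 0.52, -0.01]
[-0.28, 0.07, -0.82, -0.0, 0.52, -0.01]
[-0.24, 0.07, -0.83, -0.0, 0.52, -0.01]
[-0.2, 0.07, -0.84, -0.0, 0.52, -0.01]
[-0.16, 0.07, -0.85, -0.0, 0.52, -0.01]
[-0.13, 0.07, -0.86, -0.0, 0.52, -0.01]
[-0.09, 0.07, -0.86, -0.0, 0.52, -0.01]
[-0.05, 0.07, -0.86, -0.0, 0.52, -0.01]
[-0.01, 0.07, -0.87, -0.0, 0.52, -0.01]
[0.03, 0.07, -0.86, -0.0, 0.52, -0.01]
```

>>> apply_moves --commands '[[[-0.52,0.07,-0.69,0,0.52,-0.01],[-0.49,0.07,-0.72,0,0.52,-0.01],[-0.45,0.07,-0.74,0,0.52,-0.01],[-0.42,0.07,-0.76,0,0.52,-0.01],[-0.38,0.07,-0.78,0,0.52,-0.01],[-0.35,0.07,-0.79,0,0.52,-0.01],[-0.31,0.07,-0.81,0,0.52,-0.01],[-0.28,0.07,-0.82,0,0.52,-0.01]]]'

```text
clock: 1.43
eef_pos: [422.6, 103.8, 200.3]
tool_rot: [-1.567, -0.001, 0.469]
force: [0.8, -0.4, 0.1]
width: 28.2
```

```bash
python3 plan.py 479 -153 180 0.13 8
```

```text
1.43 [422.6 103.8 200.3] [-1.567e+00 -1.000e-03  4.690e-01] [ 0.8 -0.4  0.1] 28.2
[-0.21, 0.06, -0.8, -0.01, 0.49, 0.0]
[-0.17, 0.06, -0.8, -0.01, 0.49, 0.0]
[-0.14, 0.06, -0.81, -0.01, 0.49, 0.0]
[-0.1, 0.06, -0.82, -0.01, 0.49, 0.0]
[-0.07, 0.06, -0.82, -0.01, 0.49, 0.0]
[-0.03, 0.06, -0.82, -0.01, 0.49, 0.0]
[0.0, 0.06, -0.82, -0.01, 0.49, 0.0]
[0.04, 0.06, -0.82, -0.01, 0.49, 0.0]
```

>>> apply_moves --commands '[[[-0.21,0.06,-0.8,-0.01,0.49,0],[-0.17,0.06,-0.8,-0.01,0.49,0],[-0.14,0.06,-0.81,-0.01,0.49,0],[-0.1,0.06,-0.82,-0.01,0.49,0],[-0.07,0.06,-0.82,-0.01,0.49,0],[-0.03,0.06,-0.82,-0.01,0.49,0],[0,0.06,-0.82,-0.01,0.49,0],[0.04,0.06,-0.82,-0.01,0.49,0]]]'

```text
clock: 2.1
eef_pos: [475.2, -167.1, 178.7]
tool_rot: [-1.572, 0.002, 0.109]
force: [0.4, -0.2, 0.0]
width: 27.9
```

```bash
python3 plan.py 479 -153 90 0.12 5
```

```text
2.1 [ 475.2 -167.1  178.7] [-1.572  0.002  0.109] [ 0.4 -0.2  0. ] 27.9
[0.03, 0.44, 0.07, 0.0, -0.03, -0.0]
[0.03, 0.44, 0.07, 0.0, -0.03, -0.0]
[0.03, 0.44, 0.07, 0.0, -0.03, -0.0]
[0.03, 0.44, 0.07, 0.0, -0.03, -0.0]
[0.03, 0.44, 0.07, 0.0, -0.03, -0.0]
```

>>> apply_moves --commands '[[[0.03,0.44,0.07,0,-0.03,0],[0.03,0.44,0.07,0,-0.03,0],[0.03,0.44,0.07,0,-0.03,0],[0.03,0.44,0.07,0,-0.03,0],[0.03,0.44,0.07,0,-0.03,0],[0,0,0,0,0,0]]]'

```text
clock: 2.6
eef_pos: [481.3, -166.3, 87.1]
tool_rot: [-1.581, -0.002, 0.104]
force: [0.2, 1.0, 0.1]
width: 28.5
```

```bash
python3 - <<'E'
from cell import eyes
from h import *
a=eyes.get_image("scene");b=eyes.get_image("top")
for d in(a,b):print(proj(d,[[479,-153,60],[473,-108,60],[484,-197,60]]).round().tolist())
A=cv2.resize(a["image"][60:300,180:340,::-1],(400,600),interpolation=2);B=cv2.resize(b["image"][270:420,330:430,::-1],(400,600),interpolation=2)
cv2.imwrite("pics/c2.png",np.hstack([A,B]))
E
python3 plan.py 479 -153 41 0.12 3
```

```text
[[268.0, 168.0], [292.0, 171.0], [245.0, 164.0]]
[[401.0, 344.0], [371.0, 347.0], [430.0, 341.0]]
2.7 [ 482.6 -167.5   89.5] [-1.584 -0.005  0.103] [-0.1  0.1 -0.2] 28.2
[-0.02, 0.4, 0.13, 0.05, -0.06, 0.02]
[-0.02, 0.4, 0.13, 0.05, -0.06, 0.02]
[-0.02, 0.4, 0.13, 0.05, -0.06, 0.02]
```

View pics/c2.png

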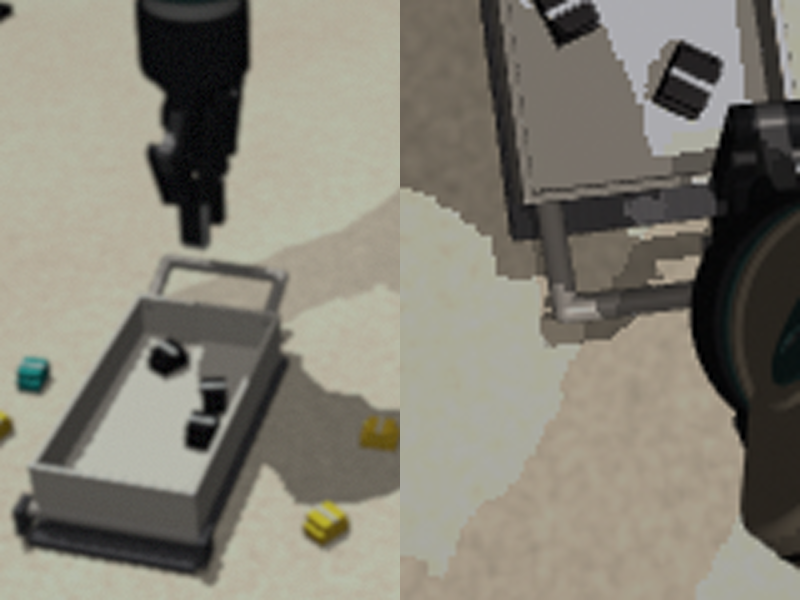

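The two views agree on the bar: (222,267) in the scene crop is within a pixel or two of the projected (479,-153,60). The gripper is about 14 mm to one side of the bar's middle, so I'll centre it and then lower.

>>> apply_moves --commands '[[[-0.05,0,0.2,0,-0.1,0.05],[-0.03,0,0.2,0,-0.1,0.03],[0,0.3,0.05,0.05,0,0],[0,0.3,0.02,0.05,0,0],[0,0.3,0.02,0.05,0,0]]]'

```text
clock: 3.12
eef_pos: [481.2, -147.0, 58.6]
tool_rot: [-1.574, -0.009, 0.125]
force: [0.1, -0.1, -0.9]
width: 27.7
```

```bash
python3 plan.py 479 -153 41 0.12 2
```

```text
3.12 [ 481.2 -147.    58.6] [-1.574 -0.009  0.125] [ 0.1 -0.1 -0.9] 27.7
[-0.04, 0.22, -0.07, 0.02, 0.03, 0.05]
[-0.04, 0.22, -0.07, 0.02, 0.03, 0.05]
```

>>> apply_moves --commands '[[[-0.05,0.2,-0.05,0,0,0.05],[-0.03,0.2,-0.05,0,0,0.05],[0,0,0,0,0,0]]]'

```text
clock: 3.37
eef_pos: [478.1, -150.2, 40.8]
tool_rot: [-1.573, 0.002, 0.127]
force: [0.1, 1.0, 0.2]
width: 28.3
```

```bash
python3 plan.py 479 -153 41 0.12 1
```

```text
3.37 [ 478.1 -150.2   40.8] [-1.573  0.002  0.127] [0.1 1.  0.2] 28.3
[0.01, -0.0, -0.07, 0.03, 0.08, -0.02]
```

>>> apply_moves --commands '[[[0,0,0,0,0,0],[0,0,0,0,0,0],[0,0,0,0,0,0],[0,0,0,0,0,0]]]' --claw 0

```text
clock: 3.7
eef_pos: [477.8, -150.5, 40.8]
tool_rot: [-1.573, 0.002, 0.127]
force: [-0.2, 0.4, -4.9]
width: 7.8
```

>>> apply_moves --commands '[[[0,0,0,0,0,0],[0,0,0,0,0,0]]]'

```text
clock: 3.87
eef_pos: [477.8, -150.5, 40.8]
tool_rot: [-1.574, 0.002, 0.127]
force: [0.3, -0.2, -3.9]
width: 8.0
```

Run:
```python
from cell import eyes,readout
from h import *
s=readout.read_state();print(s["width"],s["force"],s["eef_pos"])
a=eyes.get_image("scene")
cv2.imwrite("pics/c3.png",cv2.resize(a["image"][90:290,180:340,::-1],(480,600),interpolation=2))
```

```text
7.989975092311797 [ 0.31863927 -0.20996846 -3.90728447] [ 477.84745944 -150.49658611   40.76778033]
```

View pics/c3.png

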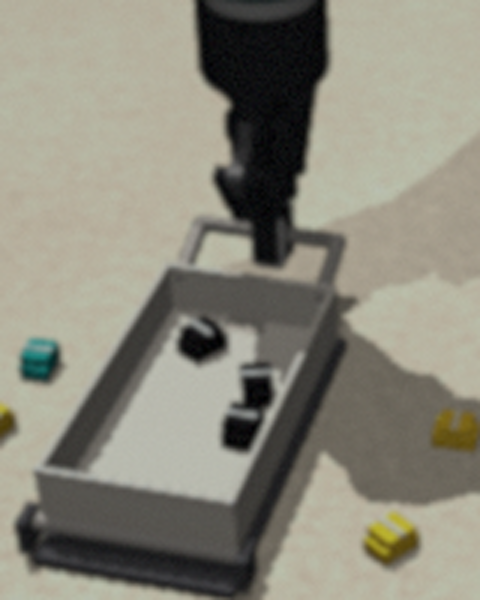

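>>> apply_moves --commands '[[[0.05,-0.26,0,0,0,0],[0.06,-0.26,0,0,0,0],[0.07,-0.26,0,0,0,0],[0.08,-0.26,0,0,0,0]]]'

```text
clock: 4.25
eef_pos: [487.6, -149.1, 80.8]
tool_rot: [-1.573, 0.006, 0.128]
force: [2.4, -1.2, -9.7]
width: 7.7
```

```bash
python3 plan.py 496 -148.2 101.4 0.125 3
```

```text
4.25 [ 487.6 -149.1   80.8] [-1.573  0.006  0.128] [ 2.4 -1.2 -9.7] 7.7
[0.07, -0.17, -0.0, 0.01, 0.01, -0.02]
[0.07, -0.17, -0.0, 0.01, 0.01, -0.02]
[0.07, -0.17, -0.0, 0.01, 0.01, -0.02]
```

>>> apply_moves --commands '[[[0.09,-0.25,0,0,0,0],[0.1,-0.25,0,0,0,0],[0.12,-0.24,0,0,0,0],[0.13,-0.24,0,0,0,0],[0.14,-0.23,0,0,0,0]]]'

```text
clock: 4.67
eef_pos: [509.6, -146.0, 129.0]
tool_rot: [-1.574, 0.011, 0.13]
force: [1.6, -1.1, -10.2]
width: 7.7
```

```bash
python3 plan.py 529.6 -144 155.4 0.125 3
```

```text
4.67 [ 509.6 -146.   129. ] [-1.574  0.011  0.13 ] [  1.6  -1.1 -10.2] 7.7
[0.17, -0.22, -0.01, 0.01, 0.02, -0.04]
[0.17, -0.22, -0.01, 0.01, 0.02, -0.04]
[0.17, -0.22, -0.01, 0.01, 0.02, -0.04]
```

>>> apply_moves --commands '[[[0.16,-0.23,0,0,0.02,-0.04],[0.17,-0.23,0,0,0.02,-0.04],[0.18,-0.22,0,0,0.02,-0.04],[0,0,0,0,0,0],[0,0,0,0,0,0]]]'

```text
clock: 5.08
eef_pos: [528.0, -143.4, 155.9]
tool_rot: [-1.575, 0.006, 0.126]
force: [1.2, -1.8, -8.8]
width: 7.8
```

```bash
python3 plan.py 529.6 -144 155.4 0.125 1
python3 - <<'E'
from cell import eyes
from h import *
a=eyes.get_image("scene");b=eyes.get_image("top")
A=cv2.resize(a["image"][60:300,160:320,::-1],(400,600),interpolation=2);B=cv2.resize(b["image"][170:370,320:453,::-1],(399,600),interpolation=2)
cv2.imwrite("pics/c4.png",np.hstack([A,B]))
E
```

```text
5.08 [ 528.  -143.4  155.9] [-1.575  0.006  0.126] [ 1.2 -1.8 -8.8] 7.8
[0.04, 0.01, -0.02, 0.05, 0.01, -0.07]
```

View pics/c4.png

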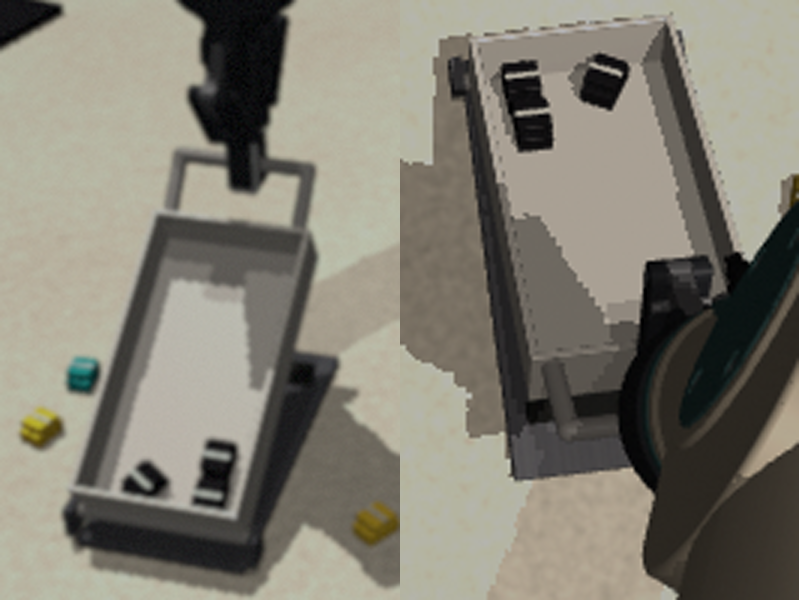

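Picture: all three caps are at the low wall, with two queued on the left at (522,85) and (532,128) and one on the right at (605,80). Now I release.

>>> apply_moves --commands '[[[0,0,0,0,0,0],[0,0,0,0,0,0],[0,0,0,0,0,0],[0,0,0,0,0,0]]]' --claw 26

```text
clock: 5.52
eef_pos: [527.5, -143.5, 156.0]
tool_rot: [-1.574, 0.005, 0.123]
force: [-0.7, -0.7, 0.1]
width: 26.0
```

>>> apply_moves --commands '[[[0,-0.2,0,0,0,0],[0,-0.3,0,0,0,0],[0,-0.4,0,0,0,0],[0,-0.6,0,0,0,0],[-0.3,-0.6,0,0,0,0]]]'

```text
clock: 5.93
eef_pos: [514.1, -143.3, 240.1]
tool_rot: [-1.57, 0.014, 0.123]
force: [0.4, 0.8, 0.1]
width: 26.1
```

>>> apply_moves --commands '[[[-0.3,-0.3,0.7,0,0,0],[-0.3,-0.3,0.7,0,0,0],[-0.2,-0.3,0.7,0,0,0],[0,0,0.8,0,0,0],[0,0,0.8,0,0,0],[0,0,0.8,0,0,0],[0,0,0.5,0,0,0],[0,0,0,0,0,0]]]'

```text
clock: 6.6
eef_pos: [458.2, 54.1, 288.7]
tool_rot: [-1.573, -0.004, 0.111]
force: [-0.6, 0.5, -0.8]
width: 26.0
```

Run:
```python
from cell import eyes,readout
from h import *
s=readout.read_state();print(s["clock"],s["eef_pos"],s["force"])
a=eyes.get_image("scene");b=eyes.get_image("top");pickle.dump(b,open("topf.pkl","wb"));pickle.dump(a,open("scenef.pkl","wb"))
u=np.array([.992,.125,0]);v=np.array([-.125,.992,0]);H=np.array([479,-152,20.])+240*u
for t in (25,30,35):
    t=np.radians(t);B=H-243.3*np.cos(t+.165)*u+[0,0,243.3*np.sin(t+.165)]
    for d in(a,b):print(t,proj(d,[B-44*v,B+44*v]).round(1).tolist())
cv2.imwrite("pics/f1.png",b["image"][:,:,::-1])
cv2.imwrite("pics/f2.png",cv2.resize(a["image"][90:320,150:450,::-1],(780,598),interpolation=2))
```

```text
6.6 [458.15289293  54.07874283 288.69144797] [-0.62642077  0.48209074 -0.80202866]
0.4363323129985824 [[233.9, 127.2], [283.8, 133.9]]
0.4363323129985824 [[441.6, 314.2], [376.3, 321.1]]
0.5235987755982988 [[230.3, 121.6], [281.3, 128.3]]
0.5235987755982988 [[443.5, 304.5], [376.8, 311.4]]
0.6108652381980153 [[226.3, 116.7], [278.4, 123.5]]
0.6108652381980153 [[445.0, 293.2], [377.0, 300.2]]
```

View pics/f1.png

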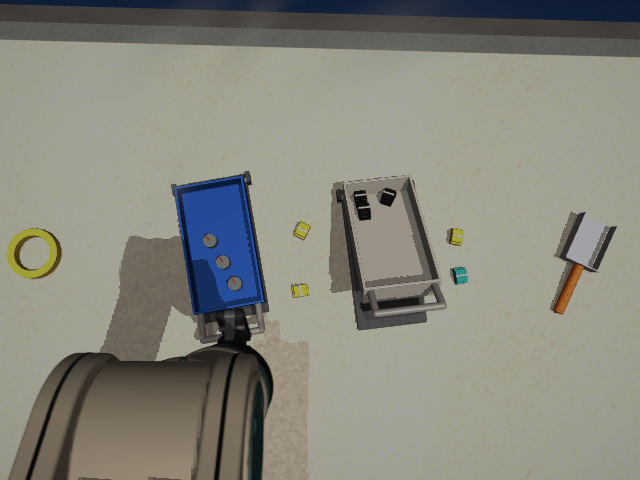

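View pics/f2.png

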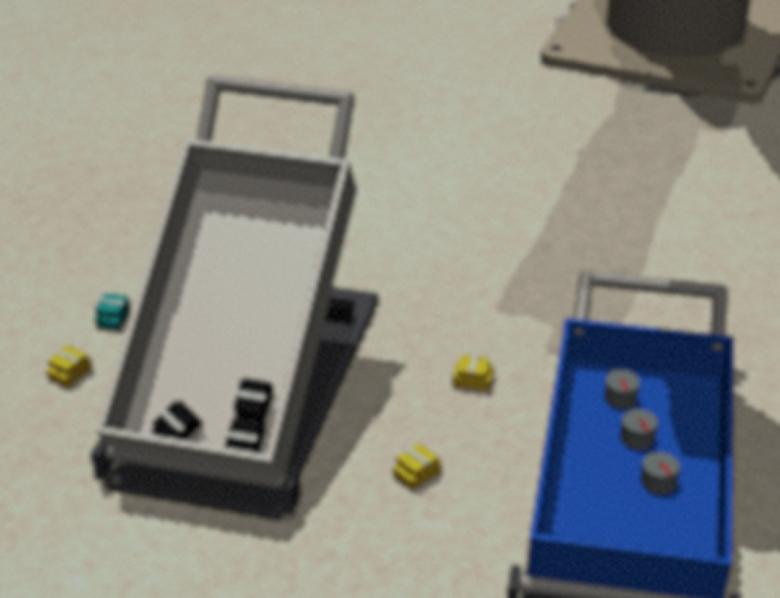

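The bar sits at (373,311)–(443,304) in the top view and about (231,122)–(285,127) in the scene view. Both match the 30° prediction. The caps are at the low wall, the blue tray is flat and the robot is clear.

```bash
python3 -c "
from cell import finish_job;print(finish_job())"
```

```text
the job is handed in; nothing more can be done
None
```

The white tray is standing at about 30° with all three black caps at its low end, and I handed the job in at about 6.7 s on the robot's clock. I gripped the steel bar, raised it along its arc about the hinge, let go and moved the arm clear.

- **Slope:** after release, the bar's position in both pictures matched the 30° prediction to within a few pixels, and the tray had not sagged.
- **Caps:** two rest against the low wall. The third is queued directly behind one of them, so it is at the low end but not touching the wall.
- **Other objects:** the blue tray is flat with its knobs in place, and the yellow and turquoise look-alikes have not moved.
- **Forces:** the force readings at the end of each move stayed around 10 N, and near zero after release.
- **One mismatch:** the fingers read 7.8 mm open on the 10 mm bar. The grip held through the whole lift, so I did not look into it further.

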